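# Trip-test the tin roller, refit its speed knob and hold it in to jog

## Robot

A 6-joint arm with a two-finger parallel gripper is mounted at the origin on a cart in front of the work surface, level with it; the furniture and walls round the work are solid. World frame = base frame: x ahead of the robot, y to its left, z up, the work surface at z = 0. Lengths are in m, angles in rad, forces in N, time in s.
With the tool pointing down it reaches from about 0.25 to 0.725 m from the base axis. Payload 4 kg.
Tool frame: the origin (TCP) lies on the centre line of the jaws, within the pads' length; the fingertips stand 17 mm ahead of it and the grasp point (between the pads) lies 2 mm behind it; z points along the fingers, y is the line along which they close (so a half turn about z gives the same grasp; the last joint's range is limited). The gripper opens to 85 mm and grips with 20 to 120 N. Pads are 22 mm wide; open, the fingers measure 114 mm over their backs; the gripper's body (76 mm by 85 mm) begins 54 mm behind the grasp point. The pads swing forward as they close: fully open they stand 13 mm farther back than shut.
Start: joints at [-1.268, 0.241, 0.005, 1.335, 0, 1.571], TCP at [0.149, -0.477, 0.248] pointing down, gripper open.
Joint ranges: [-2.72, 2.72], [-1.05, 1.87], [-1.09, 1.28], [-1.99, 2.15], [-1.42, 1.44], [-3.14, 3.14]. Speed limits (rad/s): [2.79, 2.79, 3.14, 3.14, 3.14, 3.14].

## Interface

Orientations are given as a unit quaternion [x, y, z, w].
In Python, from workcell import get_obs, imaging, order gives the robot as it stands.
- The arm moves only by the tool apply_moves, never from a script. Its argument "targets" is a list that holds one entry, the list of rows, each a list of 5 numbers: the shift along the world's x, y, z in units of 40 mm (1.0 is 40 mm), then the turn about the world's z in degrees, then the gripper command: -1 is shut, 1 is fully open, values between are in proportion. In form: [[[dx, dy, dz, turn, fingers], ...]]. A call has 1 to 8 rows; each row shifts and turns the commanded pose from where the row before left it; what a row does not reach is not made up. A row lasts 1/12 s, in which the tool goes at most 41.7 mm and 7.16 degrees, less where a joint would pass 70% of its speed; a pose out of reach is approached as far as the arm can. A call is refused whole if a number of a shift passes 1 or a number of a turn 7.16, either way. A call with a gripper value outside its range is refused whole. The fingers move at their own pace and stop on an object; the grip force is fixed at half the most. Time passes only in rows, so rows that do not move let the fingers close. It gives the time, the measured TCP pose, the force, the opening and the grip force at its end, in the units of the state.
- get_obs(): the state, without advancing time (a new reading comes with each control period).
- imaging.camera(name): name is "side" or "top"; returns (picture, depth): 384x512x3 uint8, blue, green, red; 384x512 float32, m along the optical axis (not along the pixel's ray), 0 where there is no reading.
- imaging.get_calibration(name): a dict with "camera_matrix" (3x3 intrinsics, pixels), "eye" and "rotation" of the camera in the world. Camera axes: x right, y down, z forward; pixel columns grow to the right and rows downward; lengths in m; the calibration is good to about 2 mm. A picture is of the moment at which its call begins. get_calibration takes no time and is no camera call.
- order.job_done(): hands the job in; it is judged then, once.
The state is a dict: "clock": time; "joint_pos": joint angles; "joint_vel": joint speeds; "tau": joint torques, N m; "eef_pos": TCP position; "tool_rot": TCP orientation; "ft_force": force on the tool from outside, world axes, zero at the start; "ft_torque": the same for the moment, N m; "grip_width": finger opening in m; "grasp_force": force on a finger pad.
Only numpy, scipy, OpenCV 4.12 (cv2) and the standard library are available. Lean on these libraries where they do the work, as an engineer would, in place of code of your own. Each camera call takes 0.05 s, during which the arm holds its last target. There are 200 camera calls.

## Task

Put the tin roller back into service. First prove its safety breaker: press the test button so that the lever drops, then lift the lever back up until it latches. Then take the loose speed knob, turn it so that the flat in its bore matches the flat on the bare D-shaft, push it fully home on the shaft and keep pressing, so that the shaft is held in at its jog position; finish like that, still holding the knob pressed in, and leave the other things on the counter where they are.

Things in the scene. Friction and masses are not known exactly. Their poses are not given: they have to be found in the camera images.
- tin_roller: fixed grey bench roller mixer. Origin at counter level under the middle of its console (200 mm deep, 160 wide): x to the back (away from the operator), y left, z up. The console's front lip is 40 mm high; a panel slopes up from it at 20 degrees to a flat top 85 mm high. On its left a roller bed carries a lying tin, up to 136 mm high, 80 to 235 mm left of the console's middle
- breaker: the white safety breaker on the sloping panel, 76 mm wide, 12 mm proud: round test button at its left, black lever at its right. Origin in the panel's surface under the breaker's middle; x up the slope, y left, z out of the panel
- test_top (a point): centre of the top of the test button: round, grey, 17 mm across, 8 mm proud of the breaker, 41 mm left of the lever. z points out of the panel (20 degrees from vertical, towards the operator). It goes in 5 mm against a spring (1 to 3.5 N) and trips the lever when 2 to 3 mm in
- test_button (a joint): how far the test button is pushed in, m: 0 out, 0.005 fully in
- lever_tip (a point): middle of the round cross-bar at the end of the breaker's black lever, 36 mm from its hinge: the bar is 11 mm thick and 22 mm wide (left to right, flat ends). Up (on), the lever leans 8 degrees from vertical to the back; dropped, 48 degrees from vertical towards the operator. z points from the hinge to the bar
- lever_hinge (a point): point on the lever's hinge axis, in the middle of its width; y is the hinge axis (parallel to the roller's y, left). The bar moves on a circle of 36 mm about it. The bar can be pushed up and back from the operator's side, following that circle; held between finger pads it slips round as it turns. Below the dropped bar 20 mm are free above the breaker
- lever (a joint): lever angle, rad: about 0.05 up and latched, 0.98 dropped (tripped). Lifting it takes 2 to 5 N at the bar, most near the end; it latches just past 0.05 and can go on to a stop at -0.12; let go too early it falls again
- shaft_tip (a point): centre of the upper end of the bare steel speed shaft on the console's flat top: vertical, 12 mm across, 27 mm tall, D-shaped with a flat 2.5 mm from its axis all down one side, facing this point's -x; z up. The shaft turns with slight friction and can be pushed in
- speed_shaft (a joint): turn of the speed shaft, rad: 0 when its flat faces the operator's side (the roller's -x), growing anticlockwise seen from above
- jog (a joint): how far the speed shaft is pushed in, m: 0 out, 0.006 at its inner stop (jog); spring of 4 N at first, 9 N at the stop
- knob_mid (a point): centre, half-way up, of the loose black speed knob (60 g), which stands on its skirt: skirt 45 mm across, 5.5 mm high; on it a bar grip 18 mm wide (along y), 47 mm long (along x); 34 mm high in all. The bar's sides are parallel from 20 mm behind to 12 mm ahead of the middle. x points to the pointer: the bar's tapered end with a white line on top
- knob_bore (a point): centre of the mouth of the bore in the knob's underside, 17 mm below the centre: D-shaped, 14 mm across, 18 mm deep, its flat 3.5 mm from the axis on the side away from the pointer (-x). It slips on when the knob's x points the same way as the shaft's x, within about 10 degrees. Fully home, the shaft's tip is 18 mm up the bore
- sanding_block: bystander: brown sanding block, 112 x 62 x 26 mm, at the left
- lid_driver: bystander: screwdriver 205 mm long, lying in front of the roller
- red_spray: bystander: aerosol can with yellow cap, 200 mm high, behind
- small_tin: bystander: white tin with drips, 72 mm across, 71 mm high
- calculator: bystander: pocket calculator, 118 x 70 x 12 mm, lying behind the knob

How it is judged:
On the way, in this order (a step that is already met when the one before it is completed fails the run):
1. the test button has tripped the breaker: the lever has dropped by itself and nothing holds it (value of joint lever above 0.8 rad and contact force between the arm and lever below 0.3 N), for 0.1 s.
2. the lever has been lifted back and stays up, latched, with nothing touching it (value of joint lever below 0.12 rad and contact force between the arm and lever below 0.3 N), for 0.2 s.
3. the knob sits fully home on the shaft, flat to flat (horizontal distance between knob_mid and shaft_tip below 0.003 m and z of knob_mid in the frame of shaft_tip below 0.002 m and angle between the x axis of knob_mid and the x axis of shaft_tip, either way round below 0.3 rad), for 0.1 s.
At the end, for the whole second after the job is handed in: the knob is fully home on the D-shaft (within 3 mm of the top of its travel, axes within 3 mm, flats matching), the fingers are still pressing it with the shaft pushed in at least 4 of its 6 mm all through the last second, and the breaker's lever is up and latched (within 0.12 rad) (all of step 3 and value of joint jog above 0.004 m and contact force between the fingers and knob above 2 N and value of joint lever below 0.12 rad); the arm keeps its last pose, push and grip.
It fails at once if another thing on the counter is shifted by more than 3 cm (distance of any of sanding_block, lid_driver, red_spray, small_tin, calculator from where it was at the start of the episode above 0.03 m).
It also fails if it takes over 64 s, if anything falls off the work surface, if the arm or the gripper's body presses on something with over 40 N, if the wrist force passes 120 N, or if a joint passes its speed limit or range.

## Working session

There is one attempt and no reset: what is moved stays moved. The work goes in short steps, Python scripts to look and compute and a tool call to move; the robot and the scene stay as the last step left them, time stands still between calls to the robot, and variables do not carry over. Pictures are saved under pics/ and viewed, at most 10 in all, crops included, and the job is handed in when it is done.

Besides the shell and the picture viewer there is one more tool, called after ">>>" as name(argument=value, ...), one argument or row to a line, values as JSON. apply_moves: Moves the arm, as the interface text tells. Its arguments: {"type":"object","properties":{"targets":{"type":"array","items":{"type":"array","items":{"type":"array","items":{"type":"number"}}}}},"required":["targets"]}

```bash
mkdir -p pics; cat > h.py <<'E'
import numpy as np,cv2
from workcell import get_obs,imaging,order
def cal(n):
    c=imaging.get_calibration(n);return np.array(c["camera_matrix"]),np.array(c["eye"]),np.array(c["rotation"])
def snap(n,tag):
    p,d=imaging.camera(n);np.savez(f'{tag}.npz',p=p,d=d);cv2.imwrite(f'pics/{tag}.png',p);return p,d
def pt(n,d,u,v,z=None):
    K,e,R=cal(n);r=R@np.linalg.solve(K,[u,v,1.]);
    if z is None: 
        a=d[int(v)-1:int(v)+2,int(u)-1:int(u)+2];s=np.median(a[a>0])
    else: s=(z-e[2])/r[2]
    return e+r*s
def px(n,P):
    K,e,R=cal(n);q=K@(R.T@(np.array(P)-e));return q[:2]/q[2]
E
python3 - <<'E'
from h import *
a,_=snap('top','t0');b,_=snap('side','s0')
for n in('top','side'):print([x.round(3).tolist() for x in cal(n)])
o=get_obs();print(o['clock'],o['eef_pos'],o['tool_rot'],o['grip_width'])
E
```

```text
[[[471.259, 0.0, 262.765], [0.0, 471.259, 201.033], [0.0, 0.0, 1.0]], [0.381, 0.038, 1.371], [-0.704, 0.706, -0.06, 0.049]]
[[[369.787, 0.0, 255.417], [0.0, 369.787, 188.809], [0.0, 0.0, 1.0]], [0.395, -0.635, 0.908], [0.932, -0.117, 0.045, -0.339]]
0.1 [ 0.14892853 -0.47674296  0.24750179] [ 9.88563561e-01  1.50801765e-01 -1.31918604e-04 -9.46850873e-04] 0.0853428117307171
```

View pics/t0.png

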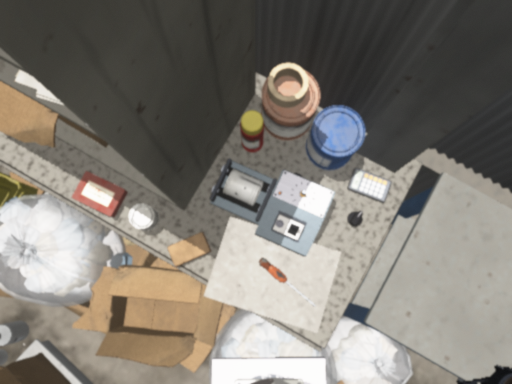

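View pics/s0.png

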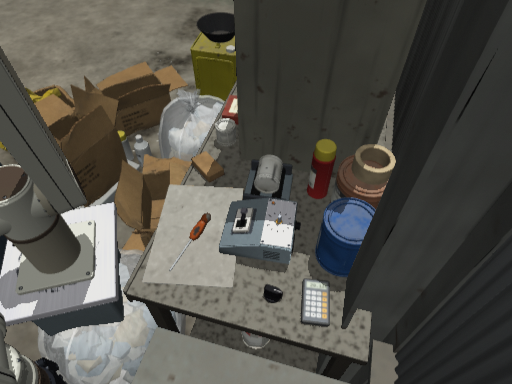

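```bash
sed -i 's/np.array(c\["rotation"\])/Rotation.from_quat(c["rotation"]).as_matrix()/; 1a from scipy.spatial.transform import Rotation' h.py
python3 - <<'E'
from h import *
t=np.load('t0.npz')['p'];s=np.load('s0.npz')['p']
a=cv2.resize(t[155:255,205:395],None,fx=4,fy=4,interpolation=cv2.INTER_CUBIC)
cv2.imwrite('pics/t0c.png',a)
b=cv2.resize(s[185:305,205:335],None,fx=5,fy=5,interpolation=cv2.INTER_CUBIC)
cv2.imwrite('pics/s0c.png',b)
for n in('top','side'):print(cal(n)[2].round(3).tolist())
E
```

```text
[[-0.004, -0.988, 0.155], [-1.0, 0.001, -0.016], [0.015, -0.155, -0.988]]
[[0.969, -0.187, 0.164], [-0.249, -0.743, 0.621], [0.005, -0.642, -0.766]]
```

View pics/t0c.png

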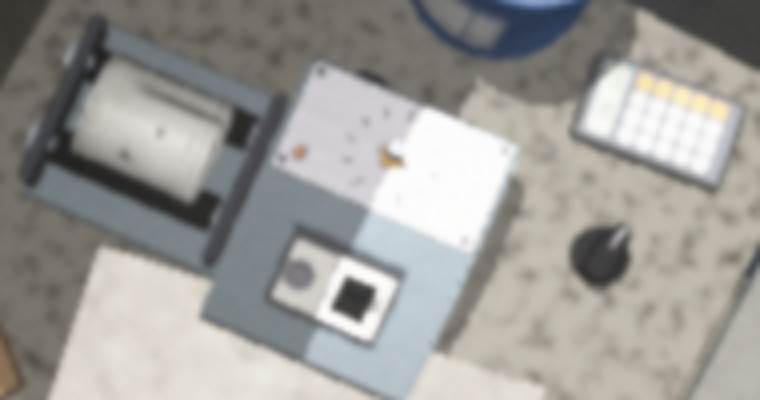

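View pics/s0c.png

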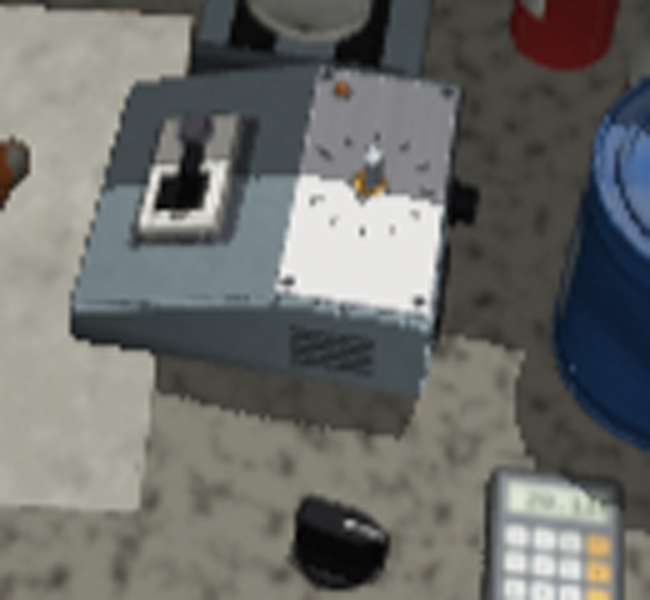

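```bash
python3 - <<'E'
from h import *
f=np.load('t0.npz');d=f['d'];p=f['p'];g=np.load('s0.npz');ds=g['d'];ps=g['p']
c=lambda u,v:(u/4+205,v/4+155)
L=dict(BL=(320,62,.085),BR=(517,150,.085),FR=(467,245,.085),FL=(272,165,.085),LL=(205,315,.04),LR=(405,398,.04))
P={}
for k,(u,v,z) in L.items():
    P[k]=pt('top',d,*c(u,v),z);print(k,P[k].round(4))
for a,b in(('FL','FR'),('BL','BR'),('LL','LR')):
    w=P[a]-P[b];print('yaw from y',np.degrees(np.arctan2(-w[0],w[1])),np.linalg.norm(w[:2]))
for a,b in(('BL','FL'),('BR','FR')):
    w=P[a]-P[b];print('yaw x',np.degrees(np.arctan2(w[1],w[0])),np.linalg.norm(w[:2]))
for k,u,v,z in(('test',300,274,.0865),('shaft',392,153,.112),('shaftbase',385,158,.085),('knob',600,255,.034),('knobpt',623,232,.034),('lever',355,298,.12)):
    print(k,pt('top',d,*c(u,v),z).round(4),pt('top',d,*c(u,v)).round(4))
s=lambda u,v:(u/5+205,v/5+185)
for k,u,v,z in(('test',197,128,.0865),('levertip',195,128,.12),('shafttip',374,148,.112),('shaftbase',368,190,.085),('knobwhite0',345,522,.034),('kw1',385,545,.034),('knobcen',340,545,.017)):
    print('S',k,pt('side',ds,*s(u,v),z).round(4),pt('side',ds,*s(u,v)).round(4))
# pixel colors shaft
x,y=int(392/4+205),int(155/4+155)
print(p[y-4:y+5,x-4:x+5].tolist())
E
```

```text
BL [ 0.6682 -0.045   0.085 ]
BR [ 0.6056 -0.1812  0.085 ]
FR [ 0.5393 -0.1449  0.085 ]
FL [ 0.5953 -0.011   0.085 ]
LL [0.4954 0.0355 0.04  ]
LR [ 0.4366 -0.1051  0.04  ]
yaw from y -22.701315385246936 0.14511834241276436
yaw from y -24.665941953268725 0.1498154825172935
yaw from y -22.706947090928864 0.1523163101951226
yaw x -25.051675464064044 0.08041255023269499
yaw x -28.70284266506041 0.0756233385132673
test [ 0.5194 -0.0296  0.0865] [ 0.52   -0.0299  0.0808]
shaft [ 0.599  -0.0915  0.112 ] [ 0.5993 -0.0917  0.1099]
shaftbase [ 0.6001 -0.0894  0.085 ] [ 0.5993 -0.0889  0.0899]
knob [ 0.5382 -0.2473  0.034 ] [ 0.5385 -0.2478  0.0318]
knobpt [ 0.5548 -0.2645  0.034 ] [ 0.5549 -0.2646  0.0332]
lever [ 0.4996 -0.0643  0.12  ] [ 0.5026 -0.0669  0.0886]
S test [ 0.5214 -0.0376  0.0865] [ 0.522  -0.0346  0.0825]
S levertip [ 0.5152 -0.0617  0.12  ] [ 0.5209 -0.0344  0.0825]
S shafttip [ 0.6055 -0.092   0.112 ] [ 0.612  -0.0754  0.0877]
S shaftbase [ 0.6014 -0.0995  0.085 ] [ 0.6005 -0.102   0.0889]
S knobwhite0 [ 0.5449 -0.2572  0.034 ] [ 0.5449 -0.2573  0.0342]
S kw1 [ 0.5608 -0.2739 
[... 792 characters left out ...]
 193, 191], [220, 217, 215], [231, 232, 233], [245, 246, 248], [251, 251, 252]], [[186, 190, 198], [141, 170, 193], [112, 150, 179], [112, 137, 159], [127, 139, 150], [144, 151, 159], [179, 191, 201], [235, 239, 242], [250, 250, 251]], [[190, 190, 196], [150, 169, 188], [117, 157, 188], [105, 150, 182], [109, 147, 174], [119, 148, 170], [160, 176, 191], [228, 230, 233], [248, 249, 250]], [[198, 195, 198], [174, 179, 188], [150, 172, 192], [146, 178, 203], [153, 188, 210], [162, 189, 207], [186, 196, 206], [227, 228, 230], [247, 248, 249]], [[210, 205, 208], [201, 198, 203], [195, 200, 208], [211, 221, 228], [226, 234, 238], [231, 236, 240], [236, 238, 240], [243, 243, 245], [250, 250, 251]]]
```

```bash
python3 - <<'E'
from h import *
f=np.load('t0.npz');d=f['d'];p=f['p'];g=np.load('s0.npz');ds=g['d'];ps=g['p']
z=lambda im,u,v,r=12:cv2.resize(im[v-r:v+r,u-r:u+r],(380,380),interpolation=cv2.INTER_NEAREST)
cv2.imwrite('pics/m.png',np.hstack([z(p,302,194),z(ps,279,218)]))
def cloud(n,d,u0,u1,v0,v1):
    K,e,R=cal(n);v,u=np.mgrid[v0:v1,u0:u1];D=d[v0:v1,u0:u1]
    q=np.stack([u,v,np.ones_like(u)],-1)@np.linalg.inv(K).T*D[...,None];return (q@R.T+e).reshape(-1,3)
for n,D,b in(('top',d,(345,368,205,235)),('side',ds,(258,290,278,310))):
    c=cloud(n,D,*b);c=c[(c[:,2]>.022)&(c[:,2]<.045)]
    r,sz,a=cv2.minAreaRect(c[:,:2].astype(np.float32)*1000)
    h=c[c[:,2]>.03];r2=cv2.minAreaRect(h[:,:2].astype(np.float32)*1000)
    print(n,len(c),r,sz,a,c.mean(0),len(h),r2,h[:,2].max())
c=cloud('top',d,292,312,184,204);c=c[c[:,2]>.096];print('shaft top',len(c),c.mean(0),c.round(4).tolist())
c=cloud('side',ds,268,292,205,230);c=c[c[:,2]>.096];print('shaft side',len(c),c.mean(0),c.round(4).tolist())
c=cloud('side',ds,230,258,200,235);c=c[c[:,2]>.095];print('lever',len(c),c.mean(0),c.max(0),c.min(0))
c=cloud('top',d,285,305,215,240);c=c[c[:,2]>.1];print('lever top',len(c),c.mean(0),c.max(0),c.min(0))
E
```

```text
top 98 (541.1934204101562, -251.956787109375) (18.416133880615234, 45.539119720458984) 54.43817901611328 [ 0.54015734 -0.25074     0.03137439] 71 ((541.654296875, -252.01739501953125), (17.71024513244629, 44.677364349365234), 52.909969329833984) 0.03898205442508784
side 148 (543.386474609375, -255.78587341308594) (19.010665893554688, 47.47136688232422) 52.16250228881836 [ 0.54211977 -0.25655944  0.03217583] 113 ((543.134033203125, -255.6925048828125), (18.980758666992188, 46.86133575439453), 51.369205474853516) 0.03789002711585476
shaft top 17 [ 0.60082331 -0.0926419   0.10888922] [[0.6054, -0.089, 0.1106], [0.6043, -0.0911, 0.1169], [0.6056, -0.0946, 0.1093], [0.602, -0.0886, 0.1144], [0.6024, -0.0916, 0.1118], [0.6027, -0.0945, 0.1101], [0.6024, -0.097, 0.1119], [0.6015, -0.0871, 0.1016], [0.6, -0.089, 0.1102], [0.6004, -0.092, 0.1075], [0.5991, -0.0939, 0.1149], [0.5997, -0.097, 0.1118], [0.5995, -0.0903, 0.0966], [0.5982, -0.0922, 0.1045], [0.5973, -0.0944, 0.1097], [0.5972, -0.0971, 0.1101], [0.5963, -0.0955, 0.0992]]
shaft side 26 [ 0.57895208 -0.15971885  0.20134293] [[0.3949,
[... 232 characters left out ...]
, [0.6046, -0.0969, 0.1126], [0.6074, -0.0969, 0.1117], [0.5989, -0.0976, 0.1109], [0.6002, -0.1016, 0.1159], [0.603, -0.1015, 0.1149], [0.6066, -0.0996, 0.1111], [0.3949, -0.6351, 0.9083], [0.5992, -0.0977, 0.1064], [0.6009, -0.1005, 0.1097], [0.6032, -0.1019, 0.1108], [0.6072, -0.0987, 0.1051], [0.5993, -0.098, 0.1023], [0.6021, -0.0981, 0.1015], [0.6043, -0.0998, 0.103], [0.599, -0.0995, 0.0998], [0.6021, -0.0988, 0.0977], [0.6044, -0.1, 0.0987]]
lever 37 [ 0.50018826 -0.1172343   0.17194726] [ 0.51751255 -0.05871772  0.90825962] [ 0.39493099 -0.6351263   0.09852158]
lever top 33 [ 0.50012156 -0.06091685  0.18275618] [0.51556934 0.03761876 1.37071789] [ 0.38052417 -0.07706649  0.10001893]
```

View pics/m.png

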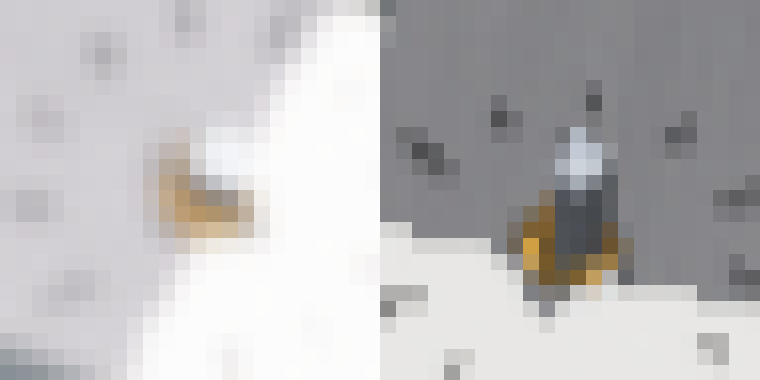

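>>> apply_moves(
  targets=[
    [[0.57, 0.7, 0, 6.1, -1], [0.57, 0.7, 0, 6.1, -1], [0.57, 0.7, 0, 6.1, -1], [0.57, 0.7, 0, 6.1, -1], [0.57, 0.7, 0, 6.1, -1], [0.57, 0.7, 0, 6.1, -1], [0.57, 0.7, 0, 6.1, -1], [0.57, 0.7, 0, 6.1, -1]],
  ],
)

```text
clock: 0.77
eef_pos: [0.332, -0.2516, 0.2481]
tool_rot: [0.837, 0.548, -0.0, -0.0]
ft_force: [2.0, -0.2, 0.1]
grip_width: 0.0001
grasp_force: 0.0
```

>>> apply_moves(
  targets=[
    [[0.58, 0.7, 0, 0, -1], [0.58, 0.7, 0, 0, -1], [0.58, 0.7, 0, 0, -1], [0.58, 0.7, 0, 0, -1], [0.58, 0.7, 0, 0, -1], [0.58, 0.7, 0, 0, -1], [0.58, 0.7, -0.5, 0, -1], [0, 0, -0.5, 0, -1]],
  ],
)

```text
clock: 1.43
eef_pos: [0.4985, -0.0528, 0.2084]
tool_rot: [0.836, 0.548, 0.003, 0.001]
ft_force: [0.5, -0.8, 0.4]
grip_width: 0.0002
grasp_force: 0.0
```

```bash
cat >> h.py <<'E'
def cloud(n,d,u0,u1,v0,v1):
    K,e,R=cal(n);v,u=np.mgrid[v0:v1,u0:u1];D=d[v0:v1,u0:u1]
    q=np.stack([u,v,np.ones_like(u)],-1)@np.linalg.inv(K).T*D[...,None];return (q@R.T+e).reshape(-1,3)
def st():
    o=get_obs();R=Rotation.from_quat(o['tool_rot']).as_matrix()
    print('t',round(o['clock'],2),'tcp',np.round(o['eef_pos'],4),'yaw',np.degrees(np.arctan2(R[1,0],R[0,0])).round(2),'F',np.round(o['ft_force'],2),'w',round(o['grip_width'],4),'gf',round(o['grasp_force'],1),'q',np.round(o['joint_pos'],2))
    return o
E
python3 -c "from h import *;st()"
```

```text
t 1.43 tcp [ 0.4985 -0.0528  0.2084] yaw 66.52 F [ 0.52 -0.8   0.39] w 0.0002 gf 0.0 q [-0.11  0.26 -0.07  1.23  0.    1.87]
```

>>> apply_moves(
  targets=[
    [[0.5, 0.6, -0.8, 0, -1], [0, 0, -0.8, 0, -1], [0, 0, 0, 0, -1], [0, 0, 0, 0, -1]],
  ],
)

```text
clock: 1.77
eef_pos: [0.5104, -0.0346, 0.1446]
tool_rot: [0.838, 0.546, -0.003, -0.002]
ft_force: [0.0, 0.3, 1.4]
grip_width: -0.0001
grasp_force: 0.0
```

```bash
python3 - <<'E'
from h import *
st();t,d=snap('top','t1');s,ds=snap('side','s1')
o=get_obs();P=o['eef_pos'];
print(px('top',P-[0,0,.017]),px('side',P-[0,0,.017]))
cv2.imwrite('pics/m2.png',np.hstack([cv2.resize(t[175:251,255:331],(380,380)),cv2.resize(s[165:241,210:286],(380,380))]))
E
```

```text
t 1.77 tcp [ 0.5104 -0.0346  0.1446] yaw 66.18 F [0.04 0.34 1.37] w -0.0001 gf 0.0 q [-0.07  0.34 -0.14  1.1  -0.    1.92]
[283.05679223 224.05252554] [240.89760885 200.6401821 ]
```

View pics/m2.png

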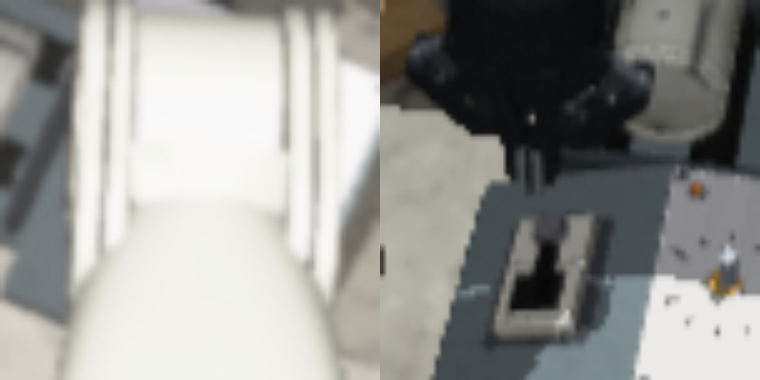

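>>> apply_moves(
  targets=[
    [[0.15, 0.11, -0.5, 0, -1], [0, 0, -0.5, 0, -1], [0, 0, 0, 0, -1], [0, 0, 0, 0, -1]],
  ],
)

```text
clock: 2.2
eef_pos: [0.5186, -0.0311, 0.1078]
tool_rot: [0.838, 0.545, 0.0, 0.0]
ft_force: [-0.7, 0.7, 0.8]
grip_width: -0.0005
grasp_force: 0.0
```

>>> apply_moves(
  targets=[
    [[0, 0, -0.08, 0, -1], [0, 0, 0, 0, -1]],
  ],
)

```text
clock: 2.37
eef_pos: [0.5195, -0.0309, 0.1049]
tool_rot: [0.838, 0.545, 0.001, 0.001]
ft_force: [0.9, -0.2, 0.0]
grip_width: -0.0
grasp_force: 0.0
```

>>> apply_moves(
  targets=[
    [[0, 0, -0.05, 0, -1], [0, 0, 0, 0, -1]],
  ],
)

```text
clock: 2.53
eef_pos: [0.5189, -0.0306, 0.102]
tool_rot: [0.838, 0.546, 0.001, 0.0]
ft_force: [0.2, 0.4, 0.2]
grip_width: -0.0
grasp_force: 0.0
```

```bash
python3 - <<'E'
from h import *
st();s,ds=snap('side','s2')
cv2.imwrite('pics/m3.png',cv2.resize(s[165:241,210:286],(570,570)))
E
```

```text
t 2.53 tcp [ 0.5189 -0.0306  0.102 ] yaw 66.14 F [0.23 0.42 0.24] w -0.0 gf 0.0 q [-0.06  0.39 -0.19  0.99  0.    1.93]
```

View pics/m3.png

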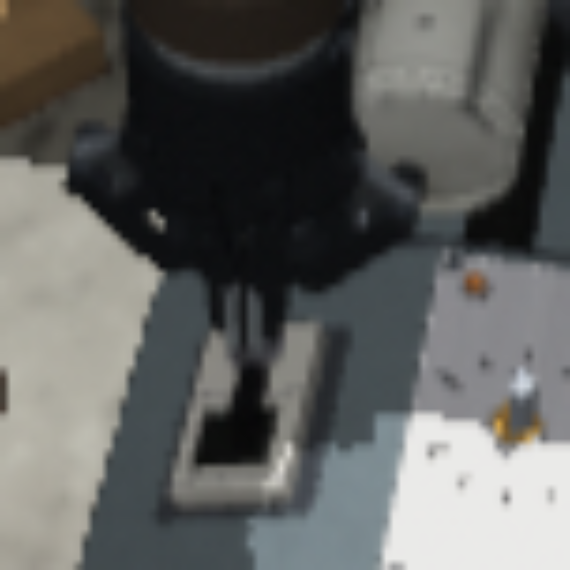

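>>> apply_moves(
  targets=[
    [[-0.04, 0, -0.06, 0, -1], [0, 0, 0, 0, -1]],
  ],
)

```text
clock: 2.75
eef_pos: [0.5171, -0.0305, 0.0991]
tool_rot: [0.838, 0.546, 0.0, 0.0]
ft_force: [0.1, 0.3, 1.9]
grip_width: -0.0002
grasp_force: 0.9
```

>>> apply_moves(
  targets=[
    [[0, 0, -0.06, 0, -1], [0, 0, 0, 0, -1]],
  ],
)

```text
clock: 2.92
eef_pos: [0.5173, -0.0305, 0.0966]
tool_rot: [0.838, 0.546, 0.0, 0.0]
ft_force: [1.2, -0.0, 3.7]
grip_width: 0.0
grasp_force: 1.5
```

>>> apply_moves(
  targets=[
    [[0, 0, -0.05, 0, -1], [0, 0, 0, 0, -1]],
  ],
)

```text
clock: 3.08
eef_pos: [0.5177, -0.0307, 0.0958]
tool_rot: [0.838, 0.546, 0.001, 0.001]
ft_force: [-1.8, -0.1, 9.5]
grip_width: 0.0004
grasp_force: 4.6
```

```bash
cat > lev.py <<'E'
from h import *
st();s,ds=snap('side','s3')
y=np.array([.41,.911,0]);x=np.array([.911,-.41,0]);O=np.array([.503,-.067,0])
c=cloud('side',ds,225,262,195,240);c=c[(c[:,2]>.07)&(c[:,2]<.16)]
l=np.c_[(c-O)@x,(c-O)@y,c[:,2]]
l=l[(abs(l[:,1])<.018)];l=l[np.argsort(-l[:,2])]
print(l[:25].round(4).tolist())
E
python3 lev.py
```

```text
t 3.08 tcp [ 0.5177 -0.0307  0.0958] yaw 66.14 F [-1.84 -0.1   9.47] w 0.0004 gf 4.6 q [-0.06  0.39 -0.2   0.97 -0.    1.93]
[[-0.0231, -0.0092, 0.1002], [-0.0228, 0.0019, 0.0987], [-0.0214, -0.0044, 0.0986], [-0.0256, 0.002, 0.0979], [-0.0203, -0.01, 0.0974], [-0.0245, 0.0094, 0.0973], [-0.0191, -0.0029, 0.0971], [-0.0218, 0.01, 0.0971], [-0.0256, -0.0107, 0.097], [-0.0186, 0.0075, 0.0968], [-0.0206, 0.0041, 0.0963], [-0.0194, 0.0111, 0.0962], [-0.024, 0.0071, 0.096], [-0.0173, 0.0016, 0.0959], [-0.0227, 0.0008, 0.0958], [-0.0246, -0.0028, 0.0956], [-0.0233, -0.0092, 0.0956], [-0.0181, 0.0051, 0.0955], [-0.0215, 0.008, 0.0954], [-0.0215, -0.0048, 0.0945], [-0.0182, -0.0074, 0.0943], [-0.0256, 0.0013, 0.0943], [-0.019, -0.004, 0.0941], [-0.0276, -0.0021, 0.0939], [-0.0204, 0.0026, 0.0937]]
```

>>> apply_moves(
  targets=[
    [[0, 0, 0.6, 0, -1], [0, 0, 0.6, 0, -1], [-0.85, -0.15, 0, 0, -1], [-0.85, -0.15, 0, 0, -1], [0, 0, 0, 0, -1], [0, 0, 0, 0, -1]],
  ],
)

```text
clock: 3.63
eef_pos: [0.4459, -0.0425, 0.1416]
tool_rot: [0.838, 0.545, -0.001, -0.001]
ft_force: [1.0, -0.2, 0.1]
grip_width: 0.0005
grasp_force: 0.0
```

```bash
python3 lev.py
```

```text
t 3.63 tcp [ 0.4459 -0.0425  0.1416] yaw 66.11 F [ 1.   -0.23  0.05] w 0.0005 gf 0.0 q [-0.1   0.22 -0.31  1.04  0.    1.89]
[[-0.0205, -0.0086, 0.1], [-0.0231, -0.009, 0.0999], [-0.0227, 0.0016, 0.0993], [-0.024, -0.005, 0.0988], [-0.0243, 0.0089, 0.0981], [-0.0249, -0.0011, 0.0977], [-0.0237, 0.0059, 0.0977], [-0.0171, 0.0007, 0.0972], [-0.0219, 0.0101, 0.097], [-0.0191, -0.0028, 0.0969], [-0.0212, 0.007, 0.0968], [-0.0264, -0.0071, 0.0966], [-0.0206, 0.0039, 0.0965], [-0.0185, -0.0057, 0.0965], [-0.0193, 0.011, 0.0963], [-0.0187, 0.0079, 0.0962], [-0.02, 0.0011, 0.096], [-0.026, 0.0034, 0.096], [-0.0179, -0.0085, 0.096], [-0.0206, -0.0088, 0.0957], [-0.0259, -0.0097, 0.0956], [-0.0233, -0.009, 0.0953], [-0.0221, -0.002, 0.0952], [-0.0228, 0.0013, 0.095], [-0.0269, 0.0074, 0.0949]]
```

>>> apply_moves(
  targets=[
    [[0, 0, -0.5, 0, -1], [0, 0, -0.5, 0, -1], [0.2, -0.09, 0, 0, -1], [0, 0, 0, 0, -1], [0.11, -0.05, 0, 0, -1], [0, 0, 0, 0, -1]],
  ],
)

```text
clock: 4.18
eef_pos: [0.4638, -0.0485, 0.1036]
tool_rot: [0.838, 0.546, 0.001, 0.001]
ft_force: [0.3, -0.1, 1.3]
grip_width: -0.0002
grasp_force: 0.0
```

>>> apply_moves(
  targets=[
    [[0.11, -0.05, 0.0, 0, -1], [0, 0, 0, 0, -1]],
  ],
)

```text
clock: 4.35
eef_pos: [0.4673, -0.0504, 0.1033]
tool_rot: [0.838, 0.546, 0.001, 0.001]
ft_force: [-0.2, -0.4, -0.2]
grip_width: -0.0002
grasp_force: 0.0
```

>>> apply_moves(
  targets=[
    [[0.11, -0.05, 0.05, 0, -1], [0, 0, 0, 0, -1]],
  ],
)

```text
clock: 4.52
eef_pos: [0.4688, -0.0515, 0.1049]
tool_rot: [0.838, 0.546, -0.001, -0.002]
ft_force: [-4.7, 3.2, 2.6]
grip_width: 0.0
grasp_force: 3.0
```

```bash
python3 lev.py
```

```text
t 4.52 tcp [ 0.4688 -0.0515  0.1049] yaw 66.16 F [-4.69  3.16  2.57] w 0.0 gf 3.0 q [-0.11  0.3  -0.31  0.96  0.    1.88]
[[-0.0019, -0.0106, 0.1599], [-0.0038, -0.001, 0.1597], [0.0031, -0.0094, 0.1595], [-0.0294, -0.015, 0.1592], [-0.0027, 0.0062, 0.1591], [0.011, -0.0106, 0.1586], [-0.0041, 0.0132, 0.1583], [-0.024, -0.0164, 0.1581], [-0.0035, -0.0028, 0.1578], [-0.0048, -0.0094, 0.1577], [-0.0324, -0.0139, 0.1571], [0.0057, -0.0102, 0.157], [0.0032, -0.0106, 0.1568], [0.0081, -0.0094, 0.1564], [-0.0044, -0.0115, 0.1563], [-0.022, -0.014, 0.1555], [0.0005, -0.01, 0.1555], [-0.0021, -0.0104, 0.1553], [-0.0066, 0.0118, 0.1553], [-0.0071, -0.011, 0.155], [-0.0272, -0.0144, 0.1548], [-0.0298, -0.0147, 0.1545], [-0.0079, -0.0073, 0.1542], [-0.0061, -0.0037, 0.1542], [-0.0324, -0.0148, 0.1541]]
```

>>> apply_moves(
  targets=[
    [[0.09, -0.04, 0.09, 0, -1], [0.09, -0.04, 0.07, 0, -1], [0.09, -0.04, 0.05, 0, -1], [0.09, -0.04, 0.04, 0, -1], [0.09, -0.04, 0.03, 0, -1], [0.09, -0.04, 0.01, 0, -1], [0, 0, 0, 0, -1]],
  ],
)

```text
clock: 5.15
eef_pos: [0.4917, -0.0616, 0.1178]
tool_rot: [0.838, 0.546, 0.0, -0.0]
ft_force: [-5.3, 2.8, 10.6]
grip_width: -0.0
grasp_force: 6.0
```

>>> apply_moves(
  targets=[
    [[0.09, -0.04, 0, 0, -1], [0, 0, 0, 0, -1]],
  ],
)

```text
clock: 5.32
eef_pos: [0.4967, -0.0638, 0.1182]
tool_rot: [0.838, 0.546, 0.001, 0.001]
ft_force: [-1.0, -0.7, 7.4]
grip_width: 0.0004
grasp_force: 3.5
```

>>> apply_moves(
  targets=[
    [[0.07, -0.03, 0, 0, -1], [0, 0, 0, 0, -1]],
  ],
)

```text
clock: 5.48
eef_pos: [0.4998, -0.0652, 0.1182]
tool_rot: [0.838, 0.546, 0.001, 0.002]
ft_force: [-0.9, -0.9, 7.2]
grip_width: -0.0002
grasp_force: 3.7
```

>>> apply_moves(
  targets=[
    [[0, 0, 0.5, 0, -1], [-0.66, 0.3, 0.1, 0, -1], [-0.66, 0.3, 0, 0, -1], [0, 0, 0, 0, -1], [0, 0, 0, 0, -1]],
  ],
)

```text
clock: 5.9
eef_pos: [0.4444, -0.0402, 0.1406]
tool_rot: [0.838, 0.546, 0.0, 0.0]
ft_force: [-0.1, -0.1, -0.8]
grip_width: 0.0002
grasp_force: 0.0
```

```bash
python3 lev.py
```

```text
t 5.9 tcp [ 0.4444 -0.0402  0.1406] yaw 66.19 F [-0.15 -0.08 -0.81] w 0.0002 gf 0.0 q [-0.09  0.22 -0.32  1.03 -0.    1.9 ]
[[0.0049, -0.0118, 0.1107], [0.0062, -0.0049, 0.1106], [0.0095, 0.0059, 0.1103], [0.0094, -0.0074, 0.1102], [0.0081, -0.001, 0.1102], [0.0062, 0.0088, 0.1101], [0.0068, 0.0056, 0.1099], [0.0087, -0.0038, 0.1097], [0.0048, 0.0023, 0.1095], [0.0041, -0.0078, 0.1095], [0.0086, 0.0102, 0.1088], [0.0065, -0.0066, 0.1084], [0.0097, -0.0092, 0.1083], [0.0104, 0.0008, 0.1083], [0.0098, 0.0041, 0.1083], [0.0032, 0.0098, 0.108], [0.0051, 0.0002, 0.1079], [0.0071, 0.0041, 0.1075], [0.0031, -0.0032, 0.1075], [0.0069, -0.0089, 0.1072], [0.0115, -0.0046, 0.107], [0.0116, 0.0088, 0.1067], [0.0108, -0.0011, 0.1065], [0.0121, 0.0059, 0.1064], [0.0036, 0.0077, 0.1063]]
```

>>> apply_moves(
  targets=[
    [[0, 0, 0.8, 0, -0.3], [0.79, -0.27, 0, 0, -0.3], [0.79, -0.27, 0, 0, -0.3], [0.79, -0.27, 0, 0, -0.3], [0.79, -0.27, 0, 0, -0.3], [0.78, -0.28, 0, 0, -0.3], [0, 0, 0, 0, -0.3], [0, 0, 0, 0, -0.3]],
  ],
)

```text
clock: 6.62
eef_pos: [0.6049, -0.096, 0.1704]
tool_rot: [0.838, 0.545, -0.0, -0.0]
ft_force: [-0.3, 0.5, 0.1]
grip_width: 0.0297
grasp_force: 0.0
```

```bash
python3 - <<'E'
from h import *
st();ds=np.load('s0.npz')['d']
y=np.array([.41,.911,0]);x=np.array([.911,-.41,0]);O=np.array([.503,-.067,0])
c=cloud('side',ds,225,262,195,240);c=c[(c[:,2]>.07)&(c[:,2]<.16)]
l=np.c_[(c-O)@x,(c-O)@y,c[:,2]];l=l[(abs(l[:,1])<.018)];l=l[np.argsort(-l[:,2])]
print(l[:20].mean(0),l[:20].round(3).tolist())
s,ds=snap('side','s4');c=cloud('side',ds,225,262,195,240);c=c[(c[:,2]>.07)&(c[:,2]<.125)]
l=np.c_[(c-O)@x,(c-O)@y,c[:,2]];l=l[(abs(l[:,1])<.018)];l=l[np.argsort(-l[:,2])];print(l[:20].mean(0))
E
```

```text
t 6.62 tcp [ 0.6049 -0.096   0.1704] yaw 66.08 F [-0.32  0.49  0.13] w 0.0297 gf 0.0 q [-0.16  0.5   0.19  1.25 -0.    1.83]
[0.00761508 0.00012678 0.10907599] [[0.007, -0.009, 0.112], [0.008, 0.001, 0.112], [0.006, -0.002, 0.111], [0.009, -0.008, 0.111], [0.006, 0.008, 0.111], [0.008, -0.001, 0.111], [0.007, -0.011, 0.11], [0.006, -0.004, 0.11], [0.005, 0.002, 0.109], [0.003, -0.004, 0.109], [0.009, 0.01, 0.109], [0.008, -0.003, 0.109], [0.007, 0.007, 0.108], [0.004, 0.006, 0.108], [0.011, -0.002, 0.108], [0.012, -0.005, 0.108], [0.012, -0.008, 0.108], [0.003, 0.01, 0.107], [0.009, 0.009, 0.106], [0.012, 0.006, 0.106]]
[0.00695326 0.00068951 0.10859222]
```

>>> apply_moves(
  targets=[
    [[-0.07, 0.03, -0.7, 0, -0.3], [0, 0, -0.6, 0, -0.3], [0, 0, -0.1, 0, -0.3], [0, 0, 0, 0, -0.3]],
  ],
)

```text
clock: 7.0
eef_pos: [0.5979, -0.0932, 0.1147]
tool_rot: [0.838, 0.546, -0.002, -0.002]
ft_force: [-0.1, 0.1, -0.2]
grip_width: 0.0296
grasp_force: 0.0
```

>>> apply_moves(
  targets=[
    [[0, 0, 0, 0, -1], [0, 0, 0, 0, -1], [0, 0, 0, 0, -1], [0, 0, 0, 0, -1]],
  ],
)

```text
clock: 7.33
eef_pos: [0.604, -0.0952, 0.1185]
tool_rot: [0.838, 0.545, 0.003, 0.004]
ft_force: [6.6, -4.1, -6.6]
grip_width: 0.006
grasp_force: 58.4
```

```bash
python3 -c "from h import *;st()"
```

```text
t 7.33 tcp [ 0.604  -0.0952  0.1185] yaw 66.11 F [ 6.6  -4.15 -6.57] w 0.006 gf 58.4 q [-0.16  0.53  0.09  1.12 -0.    1.83]
```

>>> apply_moves(
  targets=[
    [[0, 0, 0, 0, -0.3], [0, 0, 0, 0, -0.3], [0, 0, 0, 7, -0.3], [0, 0, 0, 7, -0.3], [0, 0, 0, 7, -0.3], [0, 0, 0, 7, -0.3], [0, 0, 0, 7, -0.3], [0, 0, 0, 7, -0.3]],
  ],
)

```text
clock: 8.0
eef_pos: [0.6004, -0.0935, 0.1176]
tool_rot: [0.584, 0.812, 0.0, 0.001]
ft_force: [0.7, -0.0, 0.3]
grip_width: 0.0299
grasp_force: 0.0
```

>>> apply_moves(
  targets=[
    [[0, 0, 0, 7, -0.3], [0, 0, 0, 7, -0.3], [0, 0, 0, 7, -0.3], [0, 0, 0, 7, -0.3], [0, 0, 0, 7, -0.3], [0, 0, 0, 7, -0.3], [0, 0, 0, 6, -0.3], [0, 0, 0, 0, -0.3]],
  ],
)

```text
clock: 8.67
eef_pos: [0.6004, -0.0935, 0.1175]
tool_rot: [0.206, 0.979, 0.0, 0.001]
ft_force: [0.1, 0.4, -0.4]
grip_width: 0.0299
grasp_force: 0.0
```

>>> apply_moves(
  targets=[
    [[0, 0, 0, 0, -1], [0, 0, 0, 0, -1], [0, 0, 0, 0, -1], [0, 0, 0, 0, -1]],
  ],
)

```text
clock: 9.0
eef_pos: [0.5999, -0.0947, 0.1169]
tool_rot: [0.208, 0.978, -0.001, 0.0]
ft_force: [-2.5, -4.5, 3.4]
grip_width: 0.009
grasp_force: 58.6
```

```bash
python3 -c "from h import *;st()"
```

```text
t 9.0 tcp [ 0.5999 -0.0947  0.1169] yaw 156.04 F [-2.49 -4.5   3.38] w 0.009 gf 58.6 q [-0.16  0.53  0.09  1.13 -0.    0.26]
```

>>> apply_moves(
  targets=[
    [[0, 0, 0, 0, -0.2], [0, 0, 0.5, 0, -0.2], [0, 0, 1, 0, 0], [-0.29, -0.8, 0.3, -6, 0], [-0.29, -0.81, 0, -6, 0], [-0.29, -0.81, 0, -5, 0], [-0.29, -0.81, 0, 0, 0], [-0.3, -0.81, 0, 0, 0]],
  ],
)

```text
clock: 9.67
eef_pos: [0.5418, -0.2556, 0.188]
tool_rot: [0.349, 0.937, 0.001, 0.0]
ft_force: [0.4, -0.1, -0.4]
grip_width: 0.0426
grasp_force: 0.0
```

```bash
python3 - <<'E'
from h import *
st()
for n,b in(('top',(345,368,205,235)),('side',(258,290,278,310))):
    d=np.load(('t0' if n=='top' else 's0')+'.npz')['d']
    c=cloud(n,d,*b);c=c[(c[:,2]>.025)&(c[:,2]<.045)];m=c.mean(0)
    w,v=np.linalg.eigh(np.cov(c[:,:2].T));a=v[:,1]*np.sign(v[0,1]);p=(c-m)[:,:2]@a
    print(n,m,np.degrees(np.arctan2(a[1],a[0])),p.min(),p.max(),'mid',m[:2]+a*(p.min()+p.max())/2)
E
```

```text
t 9.67 tcp [ 0.5418 -0.2556  0.188 ] yaw 139.19 F [ 0.45 -0.11 -0.35] w 0.0426 gf 0.0 q [-0.44  0.47  0.17  1.28  0.    0.27]
top [ 0.54028128 -0.2510396   0.03188561] -35.96640361368349 -0.020659112900283164 0.02404096090595489 mid [ 0.54164985 -0.2520327 ]
side [ 0.5418843  -0.25585746  0.03297577] -34.21108275570595 -0.02270195539325519 0.02469765718014298 mid [ 0.54270949 -0.2564185 ]
```

>>> apply_moves(
  targets=[
    [[0, 0, -0.8, 3, 0], [0, 0, -0.8, 0, 0], [0, 0, -0.8, 0, 0], [0, 0, -0.8, 0, 0], [0, 0, -0.6, 0, 0], [0, 0, -0.15, 0, 0], [0, 0, 0, 0, 0], [0, 0, 0, 0, 0]],
  ],
)

```text
clock: 10.33
eef_pos: [0.5425, -0.2551, 0.0307]
tool_rot: [0.324, 0.946, 0.0, 0.0]
ft_force: [0.3, 0.1, 0.5]
grip_width: 0.0426
grasp_force: 0.0
```

>>> apply_moves(
  targets=[
    [[0, 0, 0, 0, -1], [0, 0, 0, 0, -1], [0, 0, 0, 0, -1], [0, 0, 0, 0, -1], [0, 0, 0, 0, -1]],
  ],
)

```text
clock: 10.75
eef_pos: [0.5436, -0.256, 0.0326]
tool_rot: [0.324, 0.946, -0.0, 0.002]
ft_force: [-0.2, 1.0, 6.5]
grip_width: 0.0164
grasp_force: 60.9
```

```bash
python3 - <<'E'
from h import *
st();s,ds=snap('side','s5')
cv2.imwrite('pics/m5.png',cv2.resize(s[250:330,230:310],(480,480),interpolation=cv2.INTER_CUBIC))
E
```

```text
t 10.75 tcp [ 0.5436 -0.256   0.0326] yaw 142.15 F [-0.17  1.04  6.49] w 0.0164 gf 60.9 q [-0.44  0.6  -0.03  0.93  0.    0.22]
```

View pics/m5.png

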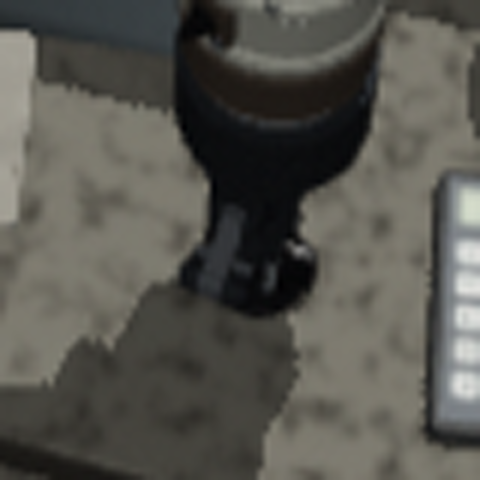

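>>> apply_moves(
  targets=[
    [[0, 0, 0.5, 0, -1], [0, 0, 1, 0, -1], [0, 0, 1, 0, -1], [0, 0, 1, 0, -1], [0, 0, 0.2, 0, -1], [0.3, 0.8, 0, 7, -1], [0.3, 0.8, 0, 7, -1], [0.3, 0.8, 0, 0, -1]],
  ],
)

```text
clock: 11.47
eef_pos: [0.5781, -0.159, 0.1792]
tool_rot: [0.206, 0.979, 0.0, 0.001]
ft_force: [-0.4, 0.7, -1.0]
grip_width: 0.0168
grasp_force: 60.1
```

>>> apply_moves(
  targets=[
    [[0.3, 0.8, 0, 0, -1], [0.3, 0.8, 0, 0, -1], [0, 0, 0, 0, -1], [0, 0, 0, 0, -1], [0, 0, 0, 0, -1]],
  ],
)

```text
clock: 11.88
eef_pos: [0.6016, -0.0953, 0.1782]
tool_rot: [0.206, 0.978, -0.0, -0.0]
ft_force: [-0.4, 0.0, -0.5]
grip_width: 0.0165
grasp_force: 60.1
```

```bash
python3 - <<'E'
from h import *
st();s,ds=snap('side','s6')
cv2.imwrite('pics/m6.png',cv2.resize(s[170:240,240:310],(560,560),interpolation=cv2.INTER_CUBIC))
E
```

```text
t 11.88 tcp [ 0.6016 -0.0953  0.1782] yaw 156.18 F [-0.4   0.01 -0.53] w 0.0165 gf 60.1 q [-0.16  0.49  0.19  1.27 -0.    0.26]
```

View pics/m6.png

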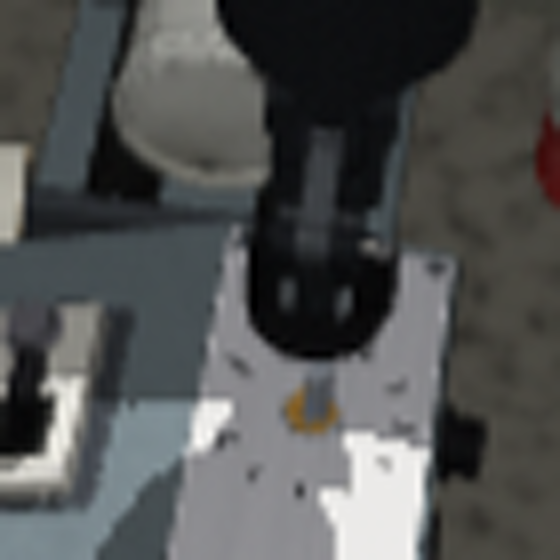

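```bash
python3 - <<'E'
from h import *
from scipy.optimize import least_squares
a=np.linspace(0,2*np.pi,180)
ext=lambda c:(lambda q:[q[:,0].min(),q[:,0].max(),q[:,1].max()])(np.array([px('side',[c[0]+.0225*np.cos(t),c[1]+.0225*np.sin(t),c[2]]) for t in a]))
zb=.1782-.0326
obs=np.array([240+248/8-.4375,240+397/8-.4375,170+357/8-.4375])
r=least_squares(lambda c:np.array(ext([c[0],c[1],zb]))-obs,[.6,-.095],diff_step=1e-3)
print('knob',r.x,r.fun)
print('collar',pt('side',None,240+310/8-.44,170+410/8-.44,.086))
print(px('side',[.6019,-.0956,.086]),px('side',[.6019,-.0956,.112]), 240+310/8-.44,170+410/8-.44)
E
```

```text
knob [ 0.60369782 -0.09219101] [ 0.60299843 -0.60260081  0.02218777]
collar [ 0.60250171 -0.09309306  0.086     ]
[278.36282966 221.59418849] [278.88203146 215.9535884 ] 278.31 220.81
```

>>> apply_moves(
  targets=[
    [[0, 0, -0.6, 0, -1], [0, 0, -0.15, 0, -1], [0, 0, 0, 0, -1], [0, 0, 0, 0, -1]],
  ],
)

```text
clock: 12.27
eef_pos: [0.601, -0.0963, 0.1478]
tool_rot: [0.208, 0.978, -0.0, -0.001]
ft_force: [0.1, -0.3, -0.3]
grip_width: 0.0166
grasp_force: 60.2
```

>>> apply_moves(
  targets=[
    [[0, 0, -0.1, 0, -1], [0, 0, 0, 0, -1]],
  ],
)

```text
clock: 12.43
eef_pos: [0.6018, -0.0958, 0.1443]
tool_rot: [0.207, 0.978, 0.0, 0.0]
ft_force: [-0.1, -0.0, -1.0]
grip_width: 0.0168
grasp_force: 60.2
```

>>> apply_moves(
  targets=[
    [[0, 0, -0.06, 0, -1], [0, 0, 0, 0, -1], [0, 0, 0, 0, -1]],
  ],
)

```text
clock: 12.68
eef_pos: [0.6022, -0.0956, 0.142]
tool_rot: [0.207, 0.978, -0.0, 0.001]
ft_force: [1.5, -1.0, -0.6]
grip_width: 0.0166
grasp_force: 60.2
```

>>> apply_moves(
  targets=[
    [[0, 0, -0.08, 0, -1], [0, 0, 0, 0, -1]],
  ],
)

```text
clock: 12.85
eef_pos: [0.6023, -0.0956, 0.1385]
tool_rot: [0.207, 0.978, -0.0, 0.001]
ft_force: [1.7, -1.8, -0.6]
grip_width: 0.0164
grasp_force: 60.2
```

>>> apply_moves(
  targets=[
    [[0, 0, -0.08, 0, -1], [0, 0, 0, 0, -1]],
  ],
)

```text
clock: 13.02
eef_pos: [0.6023, -0.0956, 0.1351]
tool_rot: [0.207, 0.978, -0.0, 0.001]
ft_force: [2.0, -2.0, -0.4]
grip_width: 0.0167
grasp_force: 60.2
```

>>> apply_moves(
  targets=[
    [[0.03, -0.03, -0.1, 0, -1], [0, 0, -0.1, 0, -1], [0, 0, 0, 0, -1], [0, 0, 0, 0, -1]],
  ],
)

```text
clock: 13.35
eef_pos: [0.6027, -0.0963, 0.1274]
tool_rot: [0.207, 0.978, 0.0, -0.0]
ft_force: [-0.5, 0.5, 2.9]
grip_width: 0.0165
grasp_force: 60.6
```

>>> apply_moves(
  targets=[
    [[0, 0, -0.08, 0, -1], [0, 0, 0, 0, -1], [0, 0, 0, 0, -1]],
  ],
)

```text
clock: 13.6
eef_pos: [0.6028, -0.0964, 0.1246]
tool_rot: [0.207, 0.978, 0.0, 0.0]
ft_force: [-1.1, -0.5, 5.4]
grip_width: 0.0162
grasp_force: 60.8
```

>>> apply_moves(
  targets=[
    [[0, 0, -0.08, 0, -1], [0, 0, 0, 0, -1], [0, 0, 0, 0, -1]],
  ],
)

```text
clock: 13.85
eef_pos: [0.603, -0.0964, 0.122]
tool_rot: [0.207, 0.978, 0.0, 0.0]
ft_force: [-1.3, 0.9, 7.0]
grip_width: 0.0167
grasp_force: 61.3
```

Spring force as expected (home at about 0.127); press on to the inner stop.

>>> apply_moves(
  targets=[
    [[0, 0, -0.06, 0, -1], [0, 0, 0, 0, -1], [0, 0, 0, 0, -1]],
  ],
)

```text
clock: 14.1
eef_pos: [0.6031, -0.0964, 0.1217]
tool_rot: [0.207, 0.978, 0.0, 0.001]
ft_force: [-5.1, 0.8, 17.1]
grip_width: 0.0167
grasp_force: 62.5
```

>>> apply_moves(
  targets=[
    [[0, 0, -0.08, 0, -1], [0, 0, 0, 0, -1], [0, 0, 0, 0, -1]],
  ],
)

```text
clock: 14.35
eef_pos: [0.6034, -0.0964, 0.1214]
tool_rot: [0.207, 0.978, 0.0, 0.002]
ft_force: [-9.5, 1.2, 29.5]
grip_width: 0.0167
grasp_force: 64.0
```

>>> apply_moves(
  targets=[
    [[0, 0, -0.06, 0, -1], [0, 0, 0, 0, -1], [0, 0, 0, 0, -1]],
  ],
)

```text
clock: 14.6
eef_pos: [0.6036, -0.0965, 0.1212]
tool_rot: [0.207, 0.978, 0.0, 0.003]
ft_force: [-13.3, 2.2, 39.3]
grip_width: 0.0168
grasp_force: 65.2
```

```bash
python3 - <<'E'
from h import *
st();s,ds=snap('side','s7')
cv2.imwrite('pics/m7.png',cv2.resize(s[170:260,220:310],(600,600),interpolation=cv2.INTER_CUBIC))
E
```

```text
t 14.6 tcp [ 0.6036 -0.0965  0.1212] yaw 156.16 F [-13.27   2.23  39.33] w 0.0168 gf 65.2 q [-0.16  0.53  0.1   1.13  0.    0.26]
```

View pics/m7.png

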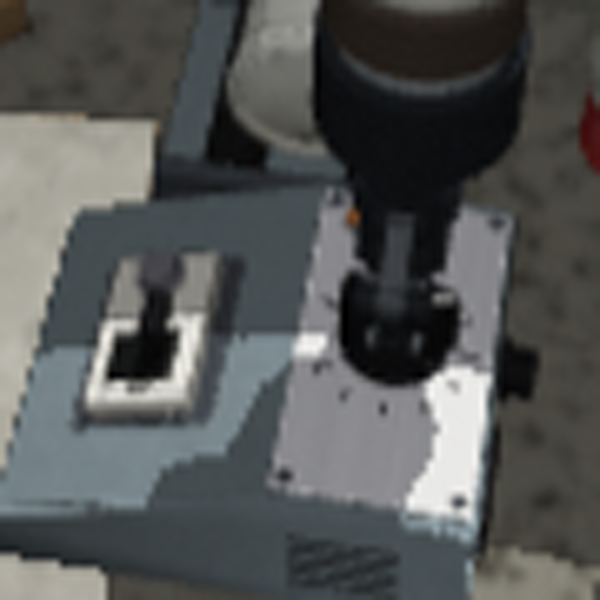

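>>> apply_moves(
  targets=[
    [[0, 0, -0.0, 0, -1], [0, 0, 0.11, 0, -1], [0, 0, 0, 0, -1], [0, 0, 0, 0, -1]],
  ],
)

```text
clock: 14.98
eef_pos: [0.6041, -0.0966, 0.1217]
tool_rot: [0.207, 0.978, 0.0, 0.003]
ft_force: [-5.7, 0.3, 20.0]
grip_width: 0.0167
grasp_force: 62.9
```

```bash
python3 -c "
from h import *
o=st()
if 12<o['ft_force'][2]<35 and o['eef_pos'][2]<.1222: print(order.job_done())"
```

```text
t 14.98 tcp [ 0.6041 -0.0966  0.1217] yaw 156.15 F [-5.69  0.27 20.02] w 0.0167 gf 62.9 q [-0.16  0.53  0.1   1.13  0.    0.26]
the job is handed in; nothing more can be done
None
```

I handed the job in at 15 s: the test button tripped the breaker, the lever is lifted and reads as latched, and the gripper is still pressing the knob home on the D-shaft at the jog stop with about 20 N. No verdict came back from the judge.

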